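# Step the service counter to 5 under its snap-shut cover

## Task

The coffee machine's service counter must be stepped on to 5. Lift the flat pry tool out of its wooden sheath by the blade, lay it on the bench, take it again by the handle, and with the blade in the notch at the counter's front lever the snapped-shut cover up (not with the fingers), open it past upright so that it stays open, and lay the tool on the bench again. Then press the step button, letting it come right up each time, until the 5 stands at the mark in the window; let go, leave the cover open, and knock over none of the cups, jars or bottles.

Things in the scene. Friction and masses are not known exactly. Their poses are not given: they have to be found in the camera images.
- counter: White plastic counter, fixed to the bench, 124 (x) by 160 (y) by 90 mm high. Origin: centre of its underside; its own -x is the front (towards the robot, turned by up to 0.3 rad), z up. Its left half (+y) holds the drum under a clear window, its right half (-y, middle at y = -38 mm) holds the black step button in a bay 112 by 76 mm, floor 58 mm high, roofed by the cover. Outer walls are 4 to 6 mm thick and rise to 90 mm.
- notch (a point): Middle of the notch in the counter's front wall, on the wall's outer face, 80 mm above the bench. The notch is cut through the 6 mm front wall: 30 mm wide, from 75 mm high up to the wall's top; the closed cover's underside is at 85 mm, so a 10 mm high gap leads under the cover. Behind it the bay is empty for 34 mm at this height, then the button begins. Axes as the counter's: pointing in through the notch is +x.
- flap_lip (a point): Middle of the cover's free front edge, half-way through its 5 mm thickness. The cover is a grey plate 104 mm long (x) by 73 mm wide, lying flush in the counter's top; its edge is 7 mm behind the outer face of the front wall.
- flap (a joint): Angle of the cover about its hinge (rad), which runs along the counter's y at its x = +49 mm, 90 mm high: 0 shut, 1.57 upright, 2.0 fully open (leaning back). A snap catch holds it shut until its front edge is lifted by about 4 to 5 N through the first 3 mm; the notch's bottom edge is the place to rest the blade as a lever; after that it turns lightly and stays where it is left.
- button (a joint): Travel of the step button (m), straight down: 0 up, 0.0145 fully down. A spring of 1 to 2 N returns it; pressed gently (30 to 40 mm/s) it steps at 3 to 4 N, struck faster it kicks back harder; at the bottom it meets a hard stop.
- button_top (a point): Centre of the black step button's flat top, 40 (x) by 36 (y) mm, 78 mm above the bench when up.
- drum (a joint): Angle of the white number drum (rad), about the counter's y axis. Black numerals 1 to 8 stand round its rim, 0.785 rad apart. 0: 1 at the mark, 0.785: 2, 1.571: 3, and so on; 3.142: 5; -0.785: 8. It rests in a notch at each numeral. Each full press and release of the button turns it one numeral on (+0.785); after 8 comes 1. It starts at 8, 1, 2 or 3 (settling there in the first moment), and it cannot be reached by hand.
- mark (a point): The place in the window, at the height of the drum's rim, between the two black marks on the counter's top, where the wanted numeral must stand.
- five (a point): The middle of the numeral 5 on the drum's rim (33 mm from the drum's axis).
- sheath: Wooden block fixed to the bench, 98 long by 60 wide by 52 mm high, with a channel open at its top and at its +x end in which the tool's handle lies (channel floor 20 mm high, 27 mm wide, walls 6 mm higher than the handle). Origin: underside, below the middle of the tool's handle; its +x is the way the blade sticks out.
- handle_mid (a point): Centre of the pry tool's black handle, half-way up: 90 long (x) by 24 wide (y) by 26 mm high (z). +x points to the blade tip. Lying on the bench it is 13 mm high. The tool weighs about 0.12 kg, its centre of mass lies about 14 mm from here towards the blade.
- blade_mid (a point): Middle of the tool's straight flat steel blade, 87 mm ahead of the handle's centre. The blade is 16 mm wide (y) and 5 mm thick (z), in line with the handle's centre, and reaches from the handle's end at 45 mm to the tip at 130 mm. In the sheath it sticks out free, 33 mm above the bench.
- blade_tip (a point): Tip of the blade, 130 mm ahead of the handle's centre.
- tool: The pry tool: origin under the centre of the handle (13 mm below point handle_mid), axes the same. Once it is out of the sheath, the bench from 0.40 to 0.62 m ahead of the robot's base and 0.05 to 0.13 m to its right (y -0.05 to -0.13) is free to lay it on.
- mug: White mug, 95 mm tall, beyond the counter. Not to be knocked over. Origin: underside centre.
- cup: Small white cup, 60 mm tall, on the left. Not to be knocked over. Origin: underside centre.
- water: Clear water bottle, 240 mm tall, back left. Not to be knocked over. Origin: underside centre.
- jar: Glass jar, 85 mm tall, on the right beyond the sheath. Not to be knocked over. Origin: underside centre.
Things that resemble listed ones, but are neither listed nor needed, are in the scene too. What is shaped like the tool but blue or red is not meant. Leave any red look-alike of the counter alone.

How it is judged:
By the outcome, as a careful person would: the job done as asked, in the order asked, and still so for the second after the job is handed in, with the robot touching nothing.
It also fails if it takes over 72 s, if anything falls off the work surface, if the arm or the gripper's body presses on something with over 40 N, if the wrist force passes 120 N, or if a joint passes its speed limit or range.

## Robot

A 6-joint arm with a two-finger parallel gripper is mounted at the origin on the work surface. World frame = base frame: x ahead of the robot, y to its left, z up, the work surface at z = 0. Lengths are in m, angles in rad, forces in N, time in s.
With the tool pointing down it reaches from about 0.375 to 0.975 m from the base axis. Payload 3.8 kg.
Tool frame: the origin (TCP) lies midway between the tips of the shut fingers; the grasp point (between the pads) lies 19 mm behind it; z points along the fingers, y is the direction in which the jaws open and shut (so a half turn about z gives the same grasp; the last joint's range is limited). The gripper opens to 85 mm and grips with 20 to 120 N. Pads are 22 mm wide; open, the fingers measure 114 mm over their backs; the gripper's body (76 mm by 85 mm) begins 54 mm behind the grasp point. The pads swing forward as they close: fully open they stand 13 mm farther back than shut.
Start: joints at [1.257, 0.264, 1.604, -0, 1.274, -0.037], TCP at [0.184, 0.649, 0.231] pointing down, gripper open.
Joint ranges: [-2.63, 2.63], [-0.94, 2.18], [0.31, 2.57], [-1.31, 4.45], [0, 2.66], [-2.55, 2.55]. Speed limits (rad/s): [2.57, 2.57, 3.14, 3.14, 3.14, 3.14].

## Interface

Orientations are given as a rotation vector (axis times angle).
In Python, from workcell import bot gives the robot as it stands.
- The arm moves only by the shell command python3 -m inch 'ROWS' [FORCE]. ROWS is JSON, a list of rows, each an object of numbers: "dx", "dy", "dz": the shift along the tool's x, y, z in m; "ax", "ay", "az": the turn, a rotation vector about the tool's x, y, z in degrees; "fingers": the opening, from -1 (shut) to 1 (fully open). A call has 1 to 20 rows; each row is the pose to reach, as a shift and turn from the pose measured when the call began, along the tool's axes at that moment; what a row does not reach only later rows make up. A row lasts 1/8 s, in which the tool goes at most 62.5 mm and 10.7 degrees, less where a joint would pass 70% of its speed; a pose out of reach is approached as far as the arm can. A call with a gripper value outside its range is refused whole. The fingers move at their own pace and stop on an object; FORCE is the grip in N (left out, the last holds). Time passes only in rows, so rows that repeat a pose let the fingers close. It gives the time, the measured TCP pose, the force and the opening at its end, in the units of the state.
- bot.read_state(): the state, without advancing time (a new reading comes with each control period).
- bot.read_camera(name): name is "scene" or "side" or "wrist"; returns (picture, depth): 400x640x3 uint8, blue, green, red; 400x640 float32, m along the optical axis (not along the pixel's ray), 0 where there is no reading.
- bot.get_calibration(name): a dict with "intrinsics" (3x3 intrinsics, pixels), "distortion" ([k1, k2, p1, p2, k3] as OpenCV has them; the pictures are not rectified), "view" (4x4, takes a point from world to camera coordinates). Camera axes: x right, y down, z forward; pixel columns grow to the right and rows downward; lengths in m; the calibration is good to about 2 mm. A picture is of the moment at which its call begins: read the wrist's pose just before it. get_calibration takes no time and is no camera call; for the wrist camera it gives the pose at the moment of the call.
- bot.finish_job(): hands the job in, once; it reports no verdict.
Trained networks look in the newest picture that a camera, given by its name, has taken for a name from the list of things; names that differ only in an ending like _2 or _b are one class to them, and where a whole thing is asked for, a point or a joint stands for the part that bears it (a point fixed in the world has none). Each returns a list of dicts, best first, with "p" (0 to 1); they miss things now and then, are a little off and sometimes report something else, mostly with a low value. They report only what shows in the picture. A call takes as long as a camera call. They do not tell look-alikes from the thing itself.
- bot.masks_of(camera, thing): "region" (400x640 bool, what is visible of it) and "box" ([left, top, right, bottom] in pixels, round what is visible of it).
The state is a dict: "time": time; "q": joint angles; "joint_vel": joint speeds; "joint_torque": joint torques, N m; "tool_pos": TCP position; "tcp_rot": TCP orientation; "wrist_force": force on the tool from outside, world axes, zero at the start; "torque": the same for the moment, N m; "width": opening from 0.0 (shut) to 1.0 (fully open).
Only numpy, scipy, OpenCV 4.12 (cv2) and the standard library are available. Lean on these libraries where they do the work, as an engineer would, in place of code of your own. Each camera call takes 0.05 s, during which the arm holds its last target. There are 200 camera calls.

## Working session

There is one attempt and no reset: what is moved stays moved. The work goes in short steps, Python scripts to look and compute and a shell command to move; the robot and the scene stay as the last step left them, time stands still between calls to the robot, and variables do not carry over. Pictures are saved under pics/ and viewed, about 8 in all and at most 12, crops included, and the job is handed in when it is done.

```bash
mkdir -p pics; ls; cat > h.py <<'E'
import numpy as np, cv2
from scipy.spatial.transform import Rotation as R
from workcell import bot
def look(cam):
    c=bot.get_calibration(cam); im,d=bot.read_camera(cam); return im,d,c
def uv2w(uv,z,c):  # pixel + depth -> world
    uv=np.asarray(uv,float).reshape(-1,1,2)
    n=cv2.undistortPoints(uv,np.array(c["intrinsics"]),np.array(c["distortion"]))[:,0]
    z=np.asarray(z,float).reshape(-1)
    P=np.c_[n*z[:,None],z]; V=np.array(c["view"])
    return (P-V[:3,3])@V[:3,:3]
def cloud(mask,d,c):
    v,u=np.nonzero(mask&(d>0)); return uv2w(np.c_[u,v],d[v,u],c)
def ray(uv,h,c): # intersect with plane z=h
    a=uv2w(uv,1.,c) if np.ndim(uv)==1 else uv2w(uv,np.ones(len(uv)),c)
    V=np.array(c["view"]); o=-V[:3,:3].T@V[:3,3]
    return o+(a-o)*((h-o[2])/(a[:,2]-o[2]))[:,None]
def proj(P,c):
    V=np.array(c["view"]); return cv2.projectPoints(np.asarray(P,float).reshape(-1,1,3),cv2.Rodrigues(V[:3,:3])[0],V[:3,3],np.array(c["intrinsics"]),np.array(c["distortion"]))[0][:,0]
def delta(p,rv):
    "shift/turn in tool axes from now to target pose"
    s=bot.read_state(); R0=R.from_rotvec(s["tcp_rot"]); 
    return (np.round(1000*R0.inv().apply(np.array(p)-s["tool_pos"]),1),np.round((R0.inv()*R.from_rotvec(rv)).as_rotvec(degrees=True),1))
E
python3 - <<'E'
from h import *
for cam in ["scene","side"]:
    im,d,c=look(cam); cv2.imwrite(f"pics/{cam}0.png",im)
    for t in ["counter","sheath","tool","blade_mid","flap","button"]:
        for r in bot.masks_of(cam,t)[:4]:
            P=cloud(r["region"],d,c); print(cam,t,round(r["p"],2),r["box"],np.round(np.median(P,0),3) if len(P) else "")
s=bot.read_state();print(s["time"],s["tcp_rot"],s["wrist_force"])
E
```

```text
pics
scene counter 0.88 [347.3, 225.3, 408.5, 271.2] [0.689 0.165 0.089]
scene counter 0.64 [380.0, 135.6, 428.9, 174.6] [0.252 0.316 0.086]
scene sheath 0.69 [224.4, 198.1, 258.4, 229.5] [ 0.507 -0.273  0.047]
scene tool 0.73 [324.3, 169.2, 334.2, 209.8] [0.384 0.032 0.024]
scene tool 0.71 [230.4, 204.9, 272.8, 237.4] [ 0.529 -0.238  0.04 ]
scene tool 0.48 [189.8, 157.0, 233.3, 172.3] [ 0.225 -0.431  0.019]
scene blade_mid 0.84 [189.2, 159.2, 233.5, 171.9] [ 0.228 -0.434  0.02 ]
scene blade_mid 0.78 [230.0, 205.3, 269.0, 232.6] [ 0.527 -0.242  0.043]
scene blade_mid 0.71 [329.1, 171.9, 335.4, 210.8] [0.387 0.033 0.023]
scene blade_mid 0.53 [349.9, 223.8, 409.4, 270.9] [0.689 0.166 0.089]
scene flap 0.98 [352.8, 226.1, 381.0, 253.0] [0.658 0.131 0.091]
scene flap 0.8 [381.3, 142.5, 405.5, 156.8] [0.208 0.283 0.092]
side counter 0.74 [284.4, 93.7, 334.8, 143.9] [0.223 0.294 0.083]
side counter 0.58 [245.0, 253.4, 301.5, 266.0] [ 0.524 -0.238  0.04 ]
side counter 0.55 [354.1, 171.2, 415.0, 232.0] [0.666 0.14  0.086]
side sheath 0.71 [242.1, 247.4, 276.6, 278.7] [ 0.503 -0.28   0.047]
side tool 0.88 [270.6, 177.8, 310.0, 200.7] [0.378 0.028 0.019]
side tool 0.73 [148.1, 223.2, 181.1, 270.0] [ 0.23  -0.442  0.019]
side tool 0.53 [243.9, 254.3, 301.6, 261.3] [ 0.524 -0.239  0.041]
side blade_mid 0.74 [145.0, 224.9, 179.2, 268.4] [ 0.228 -0.435  0.018]
side blade_mid 0.71 [242.7, 253.0, 302.2, 264.4] [ 0.523 -0.241  0.041]
side blade_mid 0.63 [272.0, 173.9, 308.9, 198.9] [0.375 0.028 0.02 ]
side flap 0.89 [288.7, 103.5, 319.0, 122.0] [0.204 0.283 0.088]
side flap 0.78 [360.4, 182.4, 399.3, 209.6] [0.656 0.131 0.09 ]
0.7 [4.33415443e-01 3.11153410e+00 1.26373897e-04] [-0.60343305  0.15596639 -0.12324271]
```

```bash
python3 - <<'E'
import cv2,numpy as np
a=cv2.imread("pics/scene0.png");b=cv2.imread("pics/side0.png")
a=cv2.resize(a[110:290,180:460],(800,514),interpolation=cv2.INTER_CUBIC)
cv2.imwrite("pics/s1.png",a)
b=cv2.resize(b[80:290,130:430],(800,560),interpolation=cv2.INTER_CUBIC)
cv2.imwrite("pics/s2.png",b)
E
```

```text
(no output)
```

View pics/s1.png

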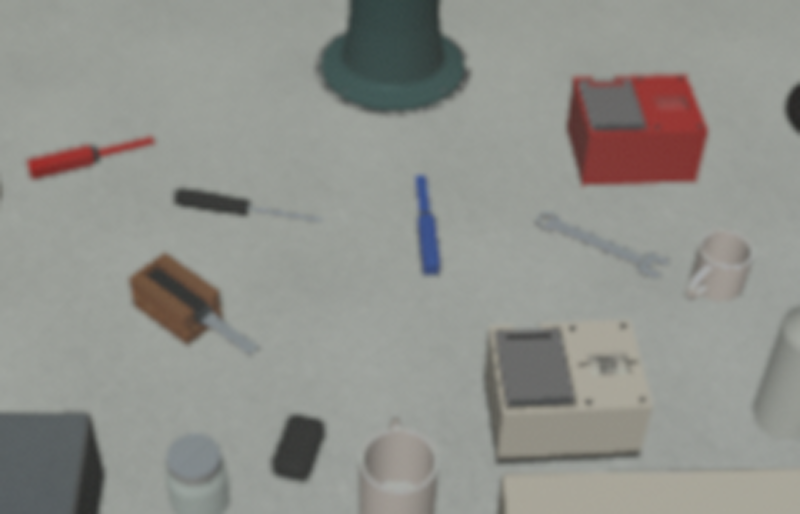

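View pics/s2.png

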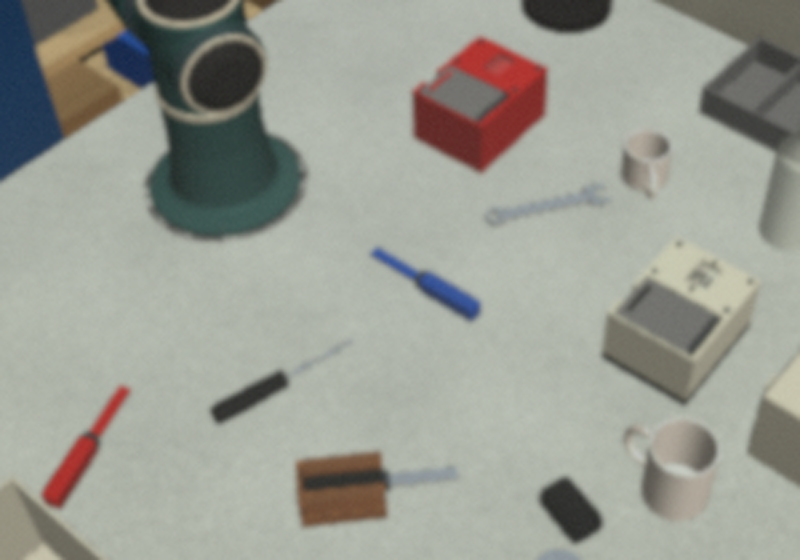

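The tool I want is the black-handled one in the wooden sheath, at scene px (250,218). These could be mistaken for it:
- black screwdriver, (265,183)
- blue tool, (330,190)
- red tool, (210,166)

The counter is the white one at (378,248), not the red one at (404,153). The notch should be on its far, robot-facing side.

```bash
python3 - <<'E'
from h import *
s=bot.read_state(); R0=R.from_rotvec(s["tcp_rot"]); print(np.round(R0.as_matrix(),3))
c=bot.get_calibration("wrist");V=np.array(c["view"]); o=-V[:3,:3].T@V[:3,3]
print("cam in tool",R0.inv().apply(o-s["tool_pos"]),"\n",np.round(V[:3,:3]@R0.as_matrix(),3),c["intrinsics"])
im,d,c=look("scene")
for t in ["tool","sheath","flap","counter","water","cup","mug","jar"]:
    for r in bot.masks_of("scene",t)[:3]:
        P=cloud(r["region"],d,c)
        if not len(P): continue
        Q=P[:,:2]-np.median(P[:,:2],0); w,v=np.linalg.eigh(Q.T@Q); print(t,round(r["p"],2),np.median(P,0).round(3),P.min(0).round(3),P.max(0).round(3),np.round(v[:,1],2))
# view pose A above counter, pose B above sheath
E
```

```text
[[-0.962  0.273  0.   ]
 [ 0.273  0.962  0.   ]
 [-0.     0.    -1.   ]]
cam in tool [ 6.57754313e-02  8.83207969e-05 -1.44357531e-01] 
 [[ 0.001  1.     0.002]
 [-0.965  0.001 -0.263]
 [-0.263 -0.001  0.965]] [[318.28720261   0.         318.88298505]
 [  0.         318.28720261 201.42087427]
 [  0.           0.           1.        ]]
tool 0.72 [0.375 0.032 0.023] [ 0.257  0.019 -0.002] [0.441 0.049 0.034] [-1.   -0.02]
tool 0.71 [ 0.525 -0.243  0.043] [ 0.466 -0.301  0.026] [ 0.587 -0.177  0.053] [0.68 0.73]
tool 0.52 [ 0.227 -0.434  0.02 ] [ 0.179 -0.492 -0.   ] [ 0.257 -0.333  0.033] [-0.38  0.92]
sheath 0.84 [ 0.505 -0.277  0.047] [ 0.404 -0.337 -0.003] [ 0.551 -0.22   0.059] [-0.72 -0.7 ]
sheath 0.17 [ 0.526 -0.24   0.042] [ 0.462 -0.3   -0.002] [ 0.586 -0.177  0.052] [0.7  0.72]
flap 0.67 [0.66  0.132 0.091] [0.599 0.093 0.057] [0.714 0.172 0.098] [-1.   -0.03]
flap 0.55 [0.205 0.286 0.092] [0.142 0.248 0.085] [0.261 0.323 0.099] [-1.    0.02]
counter 0.8 [0.249 0.315 0.087] [ 0.031  0.239 -0.001] [0.273 0.446 0.099] [0.14 0.99]
counter 0.78 [0.69  0.166 0.089] [ 0.588  0.087 -0.002] [0.725 0.281 0.099] [0.02 1.  ]
counter 0.42 [0.468 0.393 0.039] [ 0.412  0.341 -0.002] [0.5   0.429 0.068] [-0.91  0.41]
water 0.82 [0.683 0.416 0.128] [ 0.467  0.389 -0.003] [0.702 0.56  0.248] [-0.84  0.54]
cup 0.89 [0.469 0.393 0.037] [ 0.387  0.341 -0.004] [0.5   0.45  0.068] [-0.91  0.41]
mug 0.58 [ 0.794 -0.018  0.058] [ 0.667 -0.056 -0.002] [0.824 0.021 0.1  ] [-1.    0.06]
jar 0.94 [ 0.785 -0.223  0.066] [ 0.739 -0.253  0.006] [ 0.799 -0.194  0.091] [0.38 0.92]
```

```bash
cat >> h.py <<'E'
def down(yaw,pitch=0): # tool z down, tool x at yaw (deg) ; 
    y=np.radians(yaw); M=np.array([[np.cos(y),np.sin(y),0],[np.sin(y),-np.cos(y),0],[0,0,-1]]).T
    M=np.c_[[np.cos(y),np.sin(y),0],[np.sin(y),-np.cos(y),0],[0,0,-1]]
    return R.from_matrix(M).as_rotvec()
E
python3 -c "
from h import *
print(delta([.45,.15,.30],down(180)), delta([.45,.15,.30],down(164.2)))"
```

```text
(array([-391.9, -407.7,  -68.7]), array([  0. ,  -0. , -15.9])) (array([-391.9, -407.7,  -68.7]), array([ 0. , -0. , -0.1]))
```

```bash
python3 -m inch '[{"dz":-0.069,"dx":-0.1,"dy":-0.1,"az":-8},{"dx":-0.2,"dy":-0.2,"dz":-0.069,"az":-16},{"dx":-0.392,"dy":-0.408,"dz":-0.069,"az":-16},{"dx":-0.392,"dy":-0.408,"dz":-0.069,"az":-16},{"dx":-0.392,"dy":-0.408,"dz":-0.069,"az":-16},{"dx":-0.392,"dy":-0.408,"dz":-0.069,"az":-16},{"dx":-0.392,"dy":-0.408,"dz":-0.069,"az":-16},{"dx":-0.392,"dy":-0.408,"dz":-0.069,"az":-16},{"dx":-0.392,"dy":-0.408,"dz":-0.069,"az":-16},{"dx":-0.392,"dy":-0.408,"dz":-0.069,"az":-16},{"dx":-0.392,"dy":-0.408,"dz":-0.069,"az":-16},{"dx":-0.392,"dy":-0.408,"dz":-0.069,"az":-16},{"dx":-0.392,"dy":-0.408,"dz":-0.069,"az":-16}]' 100
python3 - <<'E'
from h import *
im,d,c=look("wrist"); cv2.imwrite("pics/w1.png",im)
np.savez("w1.npz",im=im,d=d,V=c["view"])
for t in ["counter","flap"]:
    for r in bot.masks_of("wrist",t)[:2]:
        P=cloud(r["region"],d,c); print(t,round(r["p"],2),r["box"],np.median(P,0))
        P=P[(P[:,2]>.08)&(P[:,2]<.1)]
        if len(P)>50:
            b=cv2.minAreaRect(P[:,:2].astype(np.float32)*1000); print(b)
s=bot.read_state();print(s["q"])
v=np.vstack([im]); cv2.imwrite("pics/w1c.png",cv2.resize(im,(800,500)))
print(delta([.5,-.25,.25],down(46)))
E
```

```text
counter 0.97 [0.0, 190.2, 156.2, 356.2] [0.19663386 0.39644929 0.09021064]
((200.6613006591797, 339.9766540527344), (123.92733001708984, 128.93612670898438), 2.5495591163635254)
flap 0.62 [2.4, 290.7, 31.3, 343.6] [0.23722553 0.31283858 0.09231485]
((226.83761596679688, 308.3906555175781), (31.995567321777344, 58.33184051513672), 88.1108627319336)
[ 1.25711094e+00  2.63878134e-01  1.60395144e+00 -1.37792188e-05
  1.27368536e+00 -3.68753488e-02]
(array([-549.3, -778.9,  -18.7]), array([  0. ,  -0. , 118.1]))invalid input at $[0]: expected keys dx, dy, dz, ax, ay, az, fingers
```

View pics/w1c.png

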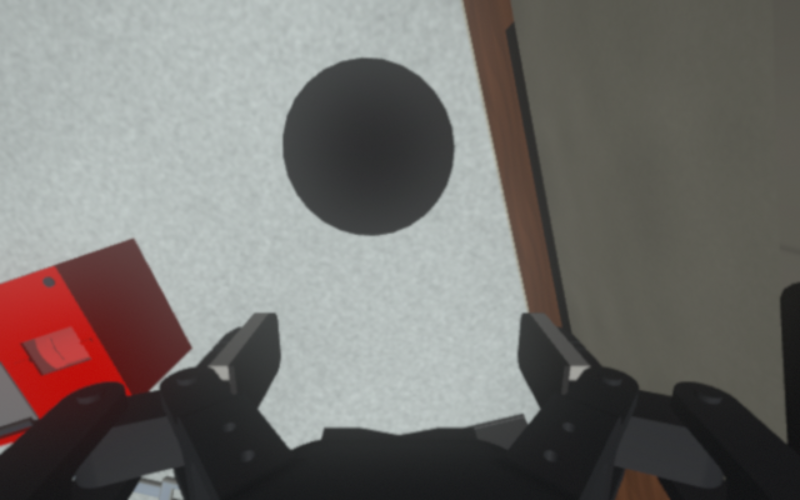

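The move was refused because every row needs all the keys, so the arm has not moved. The picture shows only the red look-alike at the lower left and the black disc. I'll go above the white counter next.

```bash
python3 -m inch '[{"dx":-0.1,"dy":-0.07,"dz":-0.07,"ax":0,"ay":0,"az":10,"fingers":1},{"dx":-0.619,"dy":-0.437,"dz":-0.07,"ax":0,"ay":0,"az":54,"fingers":1},{"dx":-0.619,"dy":-0.437,"dz":-0.07,"ax":0,"ay":0,"az":54,"fingers":1},{"dx":-0.619,"dy":-0.437,"dz":-0.07,"ax":0,"ay":0,"az":54,"fingers":1},{"dx":-0.619,"dy":-0.437,"dz":-0.07,"ax":0,"ay":0,"az":54,"fingers":1},{"dx":-0.619,"dy":-0.437,"dz":-0.07,"ax":0,"ay":0,"az":54,"fingers":1},{"dx":-0.619,"dy":-0.437,"dz":-0.07,"ax":0,"ay":0,"az":54,"fingers":1},{"dx":-0.619,"dy":-0.437,"dz":-0.07,"ax":0,"ay":0,"az":54,"fingers":1},{"dx":-0.619,"dy":-0.437,"dz":-0.07,"ax":0,"ay":0,"az":54,"fingers":1},{"dx":-0.619,"dy":-0.437,"dz":-0.07,"ax":0,"ay":0,"az":54,"fingers":1},{"dx":-0.619,"dy":-0.437,"dz":-0.07,"ax":0,"ay":0,"az":54,"fingers":1},{"dx":-0.619,"dy":-0.437,"dz":-0.07,"ax":0,"ay":0,"az":54,"fingers":1},{"dx":-0.619,"dy":-0.437,"dz":-0.07,"ax":0,"ay":0,"az":54,"fingers":1},{"dx":-0.619,"dy":-0.437,"dz":-0.07,"ax":0,"ay":0,"az":54,"fingers":1},{"dx":-0.619,"dy":-0.437,"dz":-0.07,"ax":0,"ay":0,"az":54,"fingers":1},{"dx":-0.619,"dy":-0.437,"dz":-0.07,"ax":0,"ay":0,"az":54,"fingers":1}]' 100
python3 - <<'E'
from h import *
im,d,c=look("wrist")
np.savez("w1.npz",im=im,d=d,V=c["view"])
for t in ["counter","flap"]:
    for r in bot.masks_of("wrist",t)[:2]:
        P=cloud(r["region"],d,c); print(t,round(r["p"],2),r["box"],np.median(P,0))
        P=P[(P[:,2]>.08)&(P[:,2]<.1)]
        if len(P)>50:
            b=cv2.minAreaRect(P[:,:2].astype(np.float32)*1000); print(b,cv2.boxPoints(b).round(1).tolist())
s=bot.read_state();print(s["q"])
cv2.imwrite("pics/w2c.png",cv2.resize(im,(800,500)))
E
```

```text
time: 3.3
tool_pos: [0.6596, 0.0615, 0.3015]
tcp_rot: [-1.796, -2.577, -0.0]
wrist_force: [-1.0, 0.4, 0.9]
width: 1.001
counter 0.93 [271.5, 1.3, 439.2, 168.4] [0.65765246 0.17221925 0.091621  ]
((655.5064086914062, 169.2080078125), (125.17401123046875, 160.56480407714844), 2.5620903968811035) [[589.4000244140625, 246.60000610351562], [596.5999755859375, 86.19999694824219], [721.5999755859375, 91.80000305175781], [714.4000244140625, 252.1999969482422]]
flap 0.8 [277.6, 61.3, 396.0, 160.8] [0.65471636 0.13243458 0.09190395]
((655.518798828125, 131.73684692382812), (109.81961059570312, 74.58503723144531), 2.3782267570495605) [[599.0999755859375, 166.6999969482422], [602.2000122070312, 92.19999694824219], [711.9000244140625, 96.80000305175781], [708.7999877929688, 171.3000030517578]]
[ 5.44733122e-02  2.07670943e-01  1.54458059e+00  9.04860246e-05
  1.38910196e+00 -2.98674014e-01]
```

View pics/w2c.png

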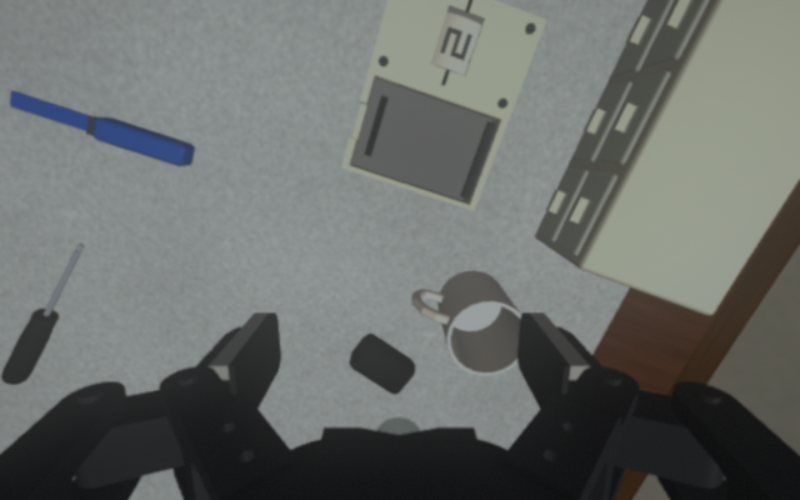

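The counter is white, with a 2 at its window (px 458,42 in the enlarged view). The notch is in the left (robot-side) wall at about (352,130). The counter centre is about (0.6555, 0.169), yaw about 2.5°. Next is the sheath.

```bash
python3 -c "
from h import *
print(delta([.505,-.277,.22],down(46)))"
```

```text
(array([-263.5, -262.3,   81.5]), array([ 0. , -0. , 64.2]))
```

```bash
python3 -m inch '[{"dx":-0.264,"dy":-0.262,"dz":0.04,"ax":0,"ay":0,"az":64,"fingers":1},{"dx":-0.264,"dy":-0.262,"dz":0.04,"ax":0,"ay":0,"az":64,"fingers":1},{"dx":-0.264,"dy":-0.262,"dz":0.082,"ax":0,"ay":0,"az":64,"fingers":1},{"dx":-0.264,"dy":-0.262,"dz":0.082,"ax":0,"ay":0,"az":64,"fingers":1},{"dx":-0.264,"dy":-0.262,"dz":0.082,"ax":0,"ay":0,"az":64,"fingers":1},{"dx":-0.264,"dy":-0.262,"dz":0.082,"ax":0,"ay":0,"az":64,"fingers":1},{"dx":-0.264,"dy":-0.262,"dz":0.082,"ax":0,"ay":0,"az":64,"fingers":1},{"dx":-0.264,"dy":-0.262,"dz":0.082,"ax":0,"ay":0,"az":64,"fingers":1}]' 100
python3 - <<'E'
from h import *
im,d,c=look("wrist")
np.savez("w2.npz",im=im,d=d,V=c["view"])
for t in ["tool","blade_mid","handle_mid","sheath"]:
    for r in bot.masks_of("wrist",t)[:2]:
        P=cloud(r["region"],d,c); print(t,round(r["p"],2),r["box"],np.median(P,0))
        b=cv2.minAreaRect(P[:,:2].astype(np.float32)*1000); print(b)
cv2.imwrite("pics/w3c.png",cv2.resize(im,(800,500)))
s=bot.read_state();print(s["q"])
E
```

```text
time: 4.45
tool_pos: [0.5054, -0.2772, 0.2196]
tcp_rot: [-2.889, -1.233, -0.001]
wrist_force: [-0.2, 0.6, -0.1]
width: 0.998
tool 0.92 [293.2, 48.4, 322.7, 227.2] [ 0.52038158 -0.24523643  0.04534434]
((524.6858520507812, -238.13839721679688), (183.43698120117188, 25.886457443237305), 47.77254104614258)
blade_mid 0.91 [294.5, 45.0, 320.7, 228.9] [ 0.51964302 -0.24550726  0.04503142]
((525.3297119140625, -238.22572326660156), (184.68136596679688, 26.39512062072754), 47.454078674316406)
blade_mid 0.91 [0.0, 0.0, 57.2, 79.4] [0.40127902 0.02225129 0.02185306]
((387.19970703125, 41.13200378417969), (96.5538558959961, 44.00658416748047), 2.323463201522827)
handle_mid 0.91 [297.9, 47.9, 321.0, 229.7] [ 0.51991598 -0.2453489   0.04581328]
((526.7047119140625, -237.59271240234375), (181.56735229492188, 23.820968627929688), 47.12866973876953)
handle_mid 0.75 [2.5, 0.0, 55.6, 78.9] [0.40160702 0.02226764 0.0218476 ]
((387.19970703125, 41.13200378417969), (96.5538558959961, 44.00658416748047), 2.323463201522827)
sheath 0.62 [274.1, 139.3, 335.8, 239.4] [ 0.49365449 -0.27279393  0.05358565]
((485.6373596191406, -276.9768981933594), (112.25212860107422, 66.84809875488281), 47.88372802734375)
[-5.42660896e-01  8.60271433e-02  1.83206173e+00  4.74070136e-04
  1.22222088e+00  2.18519035e-01]
```

View pics/w3c.png

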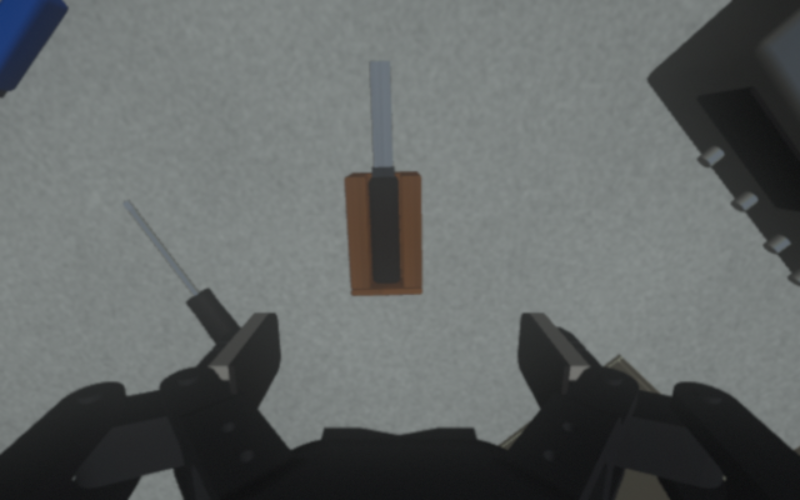

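This confirms the choice: black handle in the wooden block, blade tip at (380,62) and handle rear at (385,283) in the enlarged view.

```bash
python3 - <<'E'
from h import *
c=bot.get_calibration("wrist"); z=np.load("w2.npz"); d=z["d"]
P=ray(np.array([[380,63],[382,165]])/1.25,.0355,c); H=ray(np.array([[385,283],[384,180]])/1.25,.046,c)
print(P,H)
a=P[0]-H[0]; y=np.degrees(np.arctan2(a[1],a[0])); print(y,np.hypot(*a[:2]))
tip=P[0,:2]; u=a[:2]/np.hypot(*a[:2])
mid=(tip-130*u/1000+H[0,:2]+45*u/1000)/2; print("mid",mid)
g=mid+.078*u
im=z["im"]; 
# depth on blade
for r in [60,80,100,115,125]:
    uvs=[[305,r]]; print(r,d[r,300:311].round(4)[::5],uv2w([[305,r]],[d[r,305]],c).round(4))
for zz in [.10,.017]: print(zz,g,delta([*g,zz],down(y)))
E
```

```text
[[ 0.58321183 -0.17685199  0.0355    ]
 [ 0.53182383 -0.23177111  0.0355    ]] [[ 0.46608231 -0.30354784  0.046     ]
 [ 0.52556607 -0.24104151  0.046     ]]
47.24680923353883 0.17254322367159272
mid [ 0.4957963  -0.27140701]
60 [0.3017 0.3016 0.3037] [[ 0.5779 -0.1838  0.0384]]
80 [0.3065 0.3059 0.3071] [[ 0.5656 -0.1965  0.0388]]
100 [0.3112 0.3116 0.3129] [[ 0.5528 -0.2095  0.0379]]
115 [0.3152 0.315  0.3157] [[ 0.543  -0.2196  0.0382]]
125 [0.3175 0.3195 0.3177] [[ 0.5362 -0.2264  0.0362]]
0.1 [ 0.54874595 -0.2141328 ] (array([ 74. , -12.4, 120.2]), array([ 0.1, -0. , -0.9]))
0.017 [ 0.54874595 -0.2141328 ] (array([ 73.9, -12.5, 203.2]), array([ 0.1, -0. , -0.9]))
```

```bash
python3 -m inch '[{"dx":0.074,"dy":-0.012,"dz":0.06,"ax":0,"ay":0,"az":-1,"fingers":0.2},{"dx":0.074,"dy":-0.012,"dz":0.12,"ax":0,"ay":0,"az":-1,"fingers":0.0},{"dx":0.074,"dy":-0.012,"dz":0.16,"ax":0,"ay":0,"az":-1,"fingers":0.0},{"dx":0.074,"dy":-0.0125,"dz":0.19,"ax":0,"ay":0,"az":-1,"fingers":0.0},{"dx":0.074,"dy":-0.0125,"dz":0.204,"ax":0,"ay":0,"az":-1,"fingers":0.0},{"dx":0.074,"dy":-0.0125,"dz":0.204,"ax":0,"ay":0,"az":-1,"fingers":-1},{"dx":0.074,"dy":-0.0125,"dz":0.204,"ax":0,"ay":0,"az":-1,"fingers":-1},{"dx":0.074,"dy":-0.0125,"dz":0.204,"ax":0,"ay":0,"az":-1,"fingers":-1},{"dx":0.074,"dy":-0.0125,"dz":0.204,"ax":0,"ay":0,"az":-1,"fingers":-1},{"dx":0.074,"dy":-0.0125,"dz":0.204,"ax":0,"ay":0,"az":-1,"fingers":-1}]' 100
```

```text
time: 5.95
tool_pos: [0.5499, -0.2144, 0.0175]
tcp_rot: [2.875, 1.261, 0.005]
wrist_force: [-0.0, 1.3, 3.1]
width: 0.159
```

```bash
python3 -m inch '[{"dx":0,"dy":0,"dz":-0.008,"ax":0,"ay":0,"az":0,"fingers":-1},{"dx":0,"dy":0,"dz":-0.02,"ax":0,"ay":0,"az":0,"fingers":-1},{"dx":0,"dy":0,"dz":-0.04,"ax":0,"ay":0,"az":0,"fingers":-1},{"dx":0,"dy":0,"dz":-0.06,"ax":0,"ay":0,"az":0,"fingers":-1},{"dx":0,"dy":0,"dz":-0.08,"ax":0,"ay":0,"az":0,"fingers":-1},{"dx":0,"dy":0,"dz":-0.09,"ax":0,"ay":0,"az":0,"fingers":-1},{"dx":0,"dy":0,"dz":-0.09,"ax":0,"ay":0,"az":0,"fingers":-1}]' 100
python3 - <<'E'
from h import *
im,d,c=look("side")
for r in bot.masks_of("side","tool")[:3]:
    P=cloud(r["region"],d,c); print(r["p"],np.median(P,0),P.min(0),P.max(0))
cv2.imwrite("pics/s3.png",cv2.resize(im[200:300,220:340],(720,600)))
print(delta([.52,-.09,.10],down(0)),bot.read_state()["torque"])
E
```

```text
time: 6.82
tool_pos: [0.5503, -0.2146, 0.1089]
tcp_rot: [2.873, 1.26, 0.007]
wrist_force: [0.4, -0.0, -0.5]
width: 0.151
0.98 [ 0.22791955 -0.43874563  0.01842635] [ 0.16666541 -0.53107576 -0.00792095] [ 0.33248285 -0.32639035  0.13667271]
0.68 [ 0.50641668 -0.26033656  0.12922066] [ 0.38589226 -0.3101052  -0.00681405] [ 0.59995565 -0.11837024  0.20123118]
(array([  71.6, -105.5,    6.8]), array([ 0.1, -0.1, 47.4])) [ 0.0403587  -0.07651083 -0.04599623]
```

View pics/s3.png

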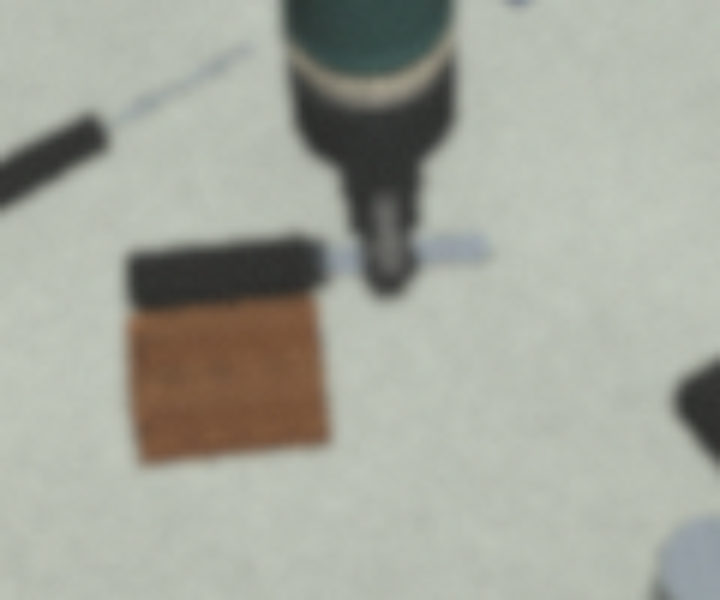

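The tool is gripped by the blade, level, and clear of the sheath. Next I lay it on the free bench area.

```bash
python3 -m inch '[{"dx":0.03,"dy":-0.04,"dz":0.0,"ax":0,"ay":0,"az":9,"fingers":-1},{"dx":0.06,"dy":-0.08,"dz":0.0,"ax":0,"ay":0,"az":18,"fingers":-1},{"dx":0.072,"dy":-0.105,"dz":0.0,"ax":0,"ay":0,"az":28,"fingers":-1},{"dx":0.072,"dy":-0.105,"dz":0.02,"ax":0,"ay":0,"az":38,"fingers":-1},{"dx":0.072,"dy":-0.105,"dz":0.05,"ax":0,"ay":0,"az":47,"fingers":-1},{"dx":0.072,"dy":-0.105,"dz":0.08,"ax":0,"ay":0,"az":47,"fingers":-1},{"dx":0.072,"dy":-0.105,"dz":0.095,"ax":0,"ay":0,"az":47,"fingers":-1},{"dx":0.072,"dy":-0.105,"dz":0.101,"ax":0,"ay":0,"az":47,"fingers":-1},{"dx":0.072,"dy":-0.105,"dz":0.104,"ax":0,"ay":0,"az":47,"fingers":-1},{"dx":0.072,"dy":-0.105,"dz":0.105,"ax":0,"ay":0,"az":47,"fingers":-1}]' 100
```

```text
time: 8.18
tool_pos: [0.5218, -0.0903, 0.0026]
tcp_rot: [3.141, 0.01, 0.007]
wrist_force: [0.1, -0.5, -1.3]
width: 0.148
```

```bash
python3 -m inch '[{"dx":0,"dy":0,"dz":0.001,"ax":0,"ay":0,"az":0,"fingers":-0.2},{"dx":0,"dy":0,"dz":0.001,"ax":0,"ay":0,"az":0,"fingers":0},{"dx":0,"dy":0,"dz":0.0,"ax":0,"ay":0,"az":0,"fingers":0},{"dx":0,"dy":0,"dz":-0.02,"ax":0,"ay":0,"az":0,"fingers":0.2},{"dx":0,"dy":0,"dz":-0.06,"ax":0,"ay":0,"az":0,"fingers":0.2},{"dx":-0.04,"dy":0,"dz":-0.11,"ax":0,"ay":0,"az":0,"fingers":0.2},{"dx":-0.08,"dy":0,"dz":-0.17,"ax":0,"ay":0,"az":0,"fingers":0.2},{"dx":-0.1,"dy":0,"dz":-0.2,"ax":0,"ay":0,"az":0,"fingers":0.2},{"dx":-0.1,"dy":0,"dz":-0.2,"ax":0,"ay":0,"az":0,"fingers":0.2}]' 100
python3 - <<'E'
from h import *
im,d,c=look("wrist")
np.savez("w4.npz",im=im,d=d,V=c["view"])
for t in ["tool"]:
    for r in bot.masks_of("wrist",t)[:3]:
        P=cloud(r["region"],d,c); print(t,round(r["p"],2),r["box"],np.median(P,0))
        b=cv2.minAreaRect(P[:,:2].astype(np.float32)*1000); print(b)
cv2.imwrite("pics/w4c.png",cv2.resize(im,(800,500)))
E
```

```text
time: 9.3
tool_pos: [0.4221, -0.0914, 0.2064]
tcp_rot: [3.138, 0.009, 0.02]
wrist_force: [0.3, -0.6, -0.3]
width: 0.599
tool 0.82 [303.3, 27.1, 329.8, 205.8] [ 0.47679401 -0.09025426  0.02554435]
((482.4136962890625, -89.51477813720703), (179.55039978027344, 25.239376068115234), 0.7906928062438965)
tool 0.8 [187.8, 167.8, 221.3, 279.8] [0.38550839 0.02919658 0.02645744]
((372.5005187988281, 36.982948303222656), (126.55567932128906, 34.40532684326172), 2.215765953063965)
tool 0.62 [569.9, 319.3, 640.0, 360.0] [ 0.2311682  -0.4417381   0.02333114]
((225.40139770507812, -443.0921630859375), (69.4896469116211, 64.14746856689453), 80.8407211303711)
```

View pics/w4c.png

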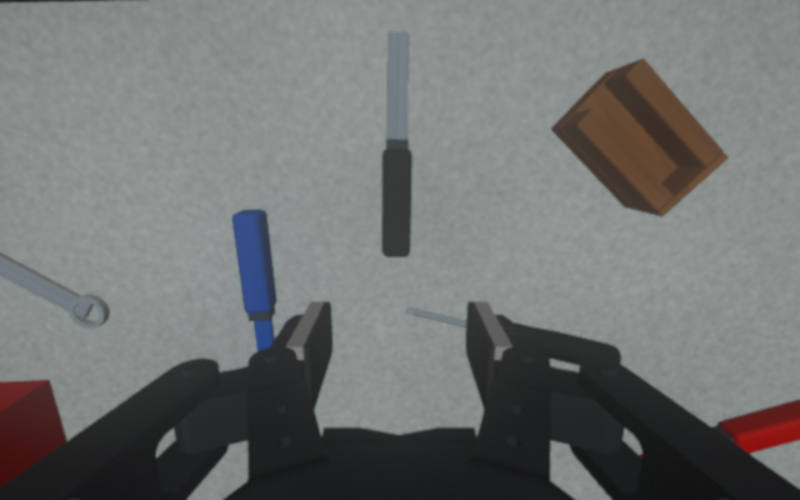

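The tool lies flat on the bench with its handle at (396,200) and its tip at (398,33) in the enlarged view. The sheath is empty.

```bash
python3 - <<'E'
from h import *
c=bot.get_calibration("wrist")
t=ray(np.array([398,33])/1.25,.0155,c)[0]; h=ray(np.array([396.5,256])/1.25,.024,c)[0]
a=t-h; L=np.hypot(*a[:2]); u=a[:2]/L; y=np.degrees(np.arctan2(*u[::-1])); mid=(t[:2]-.13*u+h[:2]+.045*u)/2
print(t,h,L,y,mid); g=mid+.010*u; print(g,delta([*g,.003],down(y)))
E
```

```text
[ 0.56873021 -0.09033012  0.0155    ] [ 0.39768653 -0.09012647  0.024     ] 0.1710438059838741 -0.06821875976317124 [ 0.4407084  -0.09017769]
[ 0.45070839 -0.0901896 ] (array([ 28.3,  -0.8, 199.8]), array([ 0.1, -0.4,  0.4]))
```

```bash
python3 -m inch '[{"dx":0.028,"dy":-0.001,"dz":0.06,"ax":0,"ay":-0.4,"az":0.4,"fingers":0.2},{"dx":0.028,"dy":-0.001,"dz":0.12,"ax":0,"ay":-0.4,"az":0.4,"fingers":0.2},{"dx":0.028,"dy":-0.001,"dz":0.165,"ax":0,"ay":-0.4,"az":0.4,"fingers":0.2},{"dx":0.028,"dy":-0.001,"dz":0.19,"ax":0,"ay":-0.4,"az":0.4,"fingers":0.2},{"dx":0.028,"dy":-0.001,"dz":0.199,"ax":0,"ay":-0.4,"az":0.4,"fingers":0.2},{"dx":0.028,"dy":-0.001,"dz":0.2,"ax":0,"ay":-0.4,"az":0.4,"fingers":-1},{"dx":0.028,"dy":-0.001,"dz":0.2,"ax":0,"ay":-0.4,"az":0.4,"fingers":-1},{"dx":0.028,"dy":-0.001,"dz":0.2,"ax":0,"ay":-0.4,"az":0.4,"fingers":-1},{"dx":0.028,"dy":-0.001,"dz":0.2,"ax":0,"ay":-0.4,"az":0.4,"fingers":-1},{"dx":0.028,"dy":-0.001,"dz":0.2,"ax":0,"ay":-0.4,"az":0.4,"fingers":-1}]' 110
python3 - <<'E'
from h import *
s=bot.read_state(); print(R.from_rotvec(s["tcp_rot"]).as_matrix().round(4))
E
```

```text
time: 10.65
tool_pos: [0.4508, -0.0901, 0.0034]
tcp_rot: [3.14, -0.001, 0.001]
wrist_force: [-0.3, 0.3, 1.9]
width: 0.253
[[ 1.0e+00 -9.0e-04  5.0e-04]
 [-9.0e-04 -1.0e+00 -1.7e-03]
 [ 5.0e-04  1.7e-03 -1.0e+00]]
```

```bash
cat >> h.py <<'E'
C0=np.array([.6555,.1692,0]); CY=np.radians(2.5)
def c2w(p): return C0+R.from_euler('z',CY).apply(np.array(p)/1000.)
def w2c(p): return R.from_euler('z',-CY).apply(np.array(p)-C0)*1000
TIP=np.array([.119,0,-.0096])
def tippose(tip_c,pitch):
    "tcp pose so blade tip at counter-frame mm, tip pitched up by deg"
    R1=R.from_euler('z',CY)*R.from_euler('y',-np.radians(pitch))*R.from_matrix(np.diag([1.,-1,-1]))
    return c2w(tip_c)-R1.apply(TIP),R1.as_rotvec()
def tipnow():
    s=bot.read_state(); R0=R.from_rotvec(s["tcp_rot"]); t=w2c(np.array(s["tool_pos"])+R0.apply(TIP)); x=R0.as_matrix()[:,0]
    return t.round(1),np.round(np.degrees(np.arcsin(x[2])),1),np.round(s["wrist_force"],1),s["time"]
E
python3 - <<'E'
from h import *
for t,p in [((-87,-38,110),0),((-87,-38,80),0)]: print(tippose(t,p)[0],delta(*tippose(t,p)))
E
```

```text
[0.4513536  0.12225057 0.1004    ] (array([   0.4, -212.1,  -97.4]), array([ 0.1, -0. , -2.6]))
[0.4513536  0.12225057 0.0704    ] (array([   0.4, -212.2,  -67.4]), array([ 0.1, -0. , -2.6]))
```

```bash
python3 -m inch '[{"dx":0,"dy":0,"dz":-0.03,"ax":0,"ay":0,"az":0,"fingers":-1},{"dx":0,"dy":-0.02,"dz":-0.08,"ax":0,"ay":0,"az":0,"fingers":-1},{"dx":0,"dy":-0.07,"dz":-0.097,"ax":0,"ay":0,"az":-2.6,"fingers":-1},{"dx":0,"dy":-0.13,"dz":-0.097,"ax":0,"ay":0,"az":-2.6,"fingers":-1},{"dx":0,"dy":-0.18,"dz":-0.097,"ax":0,"ay":0,"az":-2.6,"fingers":-1},{"dx":0,"dy":-0.212,"dz":-0.08,"ax":0,"ay":0,"az":-2.6,"fingers":-1},{"dx":0,"dy":-0.212,"dz":-0.067,"ax":0,"ay":0,"az":-2.6,"fingers":-1},{"dx":0,"dy":-0.212,"dz":-0.067,"ax":0,"ay":0,"az":-2.6,"fingers":-1}]' 110
python3 - <<'E'
from h import *
print(tipnow())
im,d,c=look("wrist"); im2,d2,c2=look("scene"); im3,d3,c3=look("side")
# counter corners from wrist top edge
print(proj([c2w((-62,-38,80)),c2w(tipnow()[0])],c3),proj([c2w((-62,-38,80)),c2w(tipnow()[0])],c2))
a=cv2.resize(im,(640,400)); 
b=cv2.resize(im3[160:240,310:420],(550,400),interpolation=cv2.INTER_CUBIC)
e=cv2.resize(im2[180:280,330:420],(360,400),interpolation=cv2.INTER_CUBIC)
cv2.imwrite("pics/w5.png",cv2.resize(np.hstack([a[:240,160:480].repeat(1,0)*1,np.zeros((240,1,3),np.uint8),cv2.resize(b,(330,240)),cv2.resize(e,(216,240))]),(800,221)))
cv2.imwrite("pics/w5b.png",np.hstack([cv2.resize(b,(440,320)),cv2.resize(e,(288,320))]))
E
```

```text
time: 11.65
tool_pos: [0.4494, 0.1214, 0.0686]
tcp_rot: [3.138, 0.071, -0.004]
wrist_force: [-0.0, -0.0, -1.2]
width: 0.26
(array([-89. , -38.5,  77.9]), np.float64(-0.2), array([-0. , -0. , -1.2]), 11.65)
[[363.51333913 190.83712214]
 [356.93132744 187.54739113]] [[362.96655128 225.31812469]
 [361.48327314 219.52104487]]
```

View pics/w5.png

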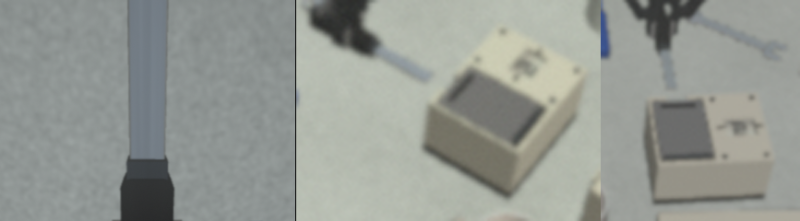

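```bash
python3 -m inch '[{"dx":0.01,"dy":0,"dz":-0.0025,"ax":0,"ay":0,"az":0,"fingers":-1},{"dx":0.022,"dy":0,"dz":-0.0025,"ax":0,"ay":0,"az":0,"fingers":-1},{"dx":0.03,"dy":0,"dz":-0.0025,"ax":0,"ay":0,"az":0,"fingers":-1},{"dx":0.035,"dy":0,"dz":-0.0025,"ax":0,"ay":0,"az":0,"fingers":-1},{"dx":0.04,"dy":0,"dz":-0.0025,"ax":0,"ay":0,"az":0,"fingers":-1},{"dx":0.04,"dy":0,"dz":-0.0025,"ax":0,"ay":0,"az":0,"fingers":-1}]' 110
python3 -c "
from h import *
print(tipnow())"
```

```text
time: 12.55
tool_pos: [0.4915, 0.1227, 0.0723]
tcp_rot: [3.139, 0.067, 0.0]
wrist_force: [1.1, -0.3, -3.5]
width: 0.256
(array([-46.9, -39.4,  81.9]), np.float64(0.0), array([ 1.1, -0.3, -3.5]), 12.55)
```

```bash
python3 -m inch '[{"dx":0,"dy":0,"dz":0.003,"ax":0,"ay":0,"az":0,"fingers":-1},{"dx":0.005,"dy":0,"dz":0.003,"ax":0,"ay":0,"az":0,"fingers":-1},{"dx":0.01,"dy":0,"dz":0.003,"ax":0,"ay":0,"az":0,"fingers":-1},{"dx":0.014,"dy":0,"dz":0.003,"ax":0,"ay":0,"az":0,"fingers":-1},{"dx":0.014,"dy":0,"dz":0.003,"ax":0,"ay":0,"az":0,"fingers":-1}]' 110
python3 - <<'E'
from h import *
print(tipnow())
# lever: rotate about pivot: blade underside at outer edge of notch floor (local -62, z 75)
t0,p0=tipnow()[0],tipnow()[1]
def lever(p,ins=29,up=0):
    a=np.radians(p); # point on blade centreline above pivot: pivot + 2.5mm normal
    b=np.array([-62,-38,75+up])+2.5*np.array([-np.sin(a),0,np.cos(a)])
    return b+ins*np.array([np.cos(a),0,np.sin(a)])
for p in (5,10,15,20,25): 
    t=lever(p); print(p,t.round(1),delta(*tippose(t,p)))
E
```

```text
time: 13.18
tool_pos: [0.5062, 0.1234, 0.0696]
tcp_rot: [3.139, 0.067, 0.001]
wrist_force: [-0.9, -0.1, -1.6]
width: 0.258
(array([-32.2, -39.4,  79.3]), np.float64(0.0), array([-0.9, -0.1, -1.6]), 13.175)
5 [-33.3 -38.   80. ] (array([ 0.1, -1.3,  9.5]), array([ 0.1,  5. , -0.1]))
10 [-33.9 -38.   82.5] (array([ 1.8, -1.3, 17.2]), array([ 0.1, 10. , -0. ]))
15 [-34.6 -38.   84.9] (array([ 4.1, -1.3, 24.7]), array([ 0.1, 15. , -0. ]))
20 [-35.6 -38.   87.3] (array([ 7. , -1.3, 32. ]), array([ 0.1, 20. , -0. ]))
25 [-36.8 -38.   89.5] (array([10.6, -1.3, 39. ]), array([ 0.1, 25. , -0. ]))
```

```bash
python3 -m inch '[{"dx":0,"dy":-0.001,"dz":0.0095,"ax":0,"ay":5,"az":0,"fingers":-1},{"dx":0.002,"dy":-0.001,"dz":0.017,"ax":0,"ay":10,"az":0,"fingers":-1},{"dx":0.003,"dy":-0.001,"dz":0.021,"ax":0,"ay":12.5,"az":0,"fingers":-1},{"dx":0.004,"dy":-0.001,"dz":0.0245,"ax":0,"ay":15,"az":0,"fingers":-1},{"dx":0.0055,"dy":-0.001,"dz":0.028,"ax":0,"ay":17.5,"az":0,"fingers":-1},{"dx":0.007,"dy":-0.001,"dz":0.0315,"ax":0,"ay":20,"az":0,"fingers":-1},{"dx":0.009,"dy":-0.001,"dz":0.035,"ax":0,"ay":22.5,"az":0,"fingers":-1},{"dx":0.0105,"dy":-0.001,"dz":0.0385,"ax":0,"ay":25,"az":0,"fingers":-1},{"dx":0.0105,"dy":-0.001,"dz":0.0385,"ax":0,"ay":25,"az":0,"fingers":-1}]' 120
python3 - <<'E'
from h import *
print(tipnow())
im,d,c=look("scene")
for r in bot.masks_of("scene","flap")[:3]:
    P=cloud(r["region"],d,c); 
    Q=np.array([w2c(p) for p in P]); k=(abs(Q[:,0])<80)&(abs(Q[:,1])<90)&(Q[:,2]>70); print(r["p"],r["box"])
    if k.sum()>20: print(np.polyfit(Q[k,0],Q[k,2],1),Q[k].min(0).round(),Q[k].max(0).round())
E
```

```text
time: 14.3
tool_pos: [0.5148, 0.1244, 0.0299]
tcp_rot: [-3.061, -0.067, -0.675]
wrist_force: [-1.1, 0.3, -1.5]
width: 0.255
(array([-38.6, -38.5,  88.7]), np.float64(24.9), array([-1.1,  0.3, -1.5]), 14.3)
0.9 [380.3, 138.1, 406.3, 156.0]
0.73 [351.8, 221.9, 380.1, 251.8]
[-0.10140378 96.7851839 ] [-55. -74.  88.] [ 56.   3. 110.]
```

The cover has snapped open: its slope is about 0.10 rad and the wrist force is low. Now I sweep it over with the blade tip.

```bash
python3 - <<'E'
from h import *
for (x,z,p) in [(-36,97,24),(-33,104,22),(-27,114,20),(-20,122,18),(-12,130,16),(-4,136,15),(5,141,14),(14,144,13),(24,146,12),(34,147,11),(44,146,10),(52,143,10),(58,140,10),(62,137,10)]:
    a,b=delta(*tippose((x,-38,z),p)); print((x,z,p),a,b)
E
```

```text
(-36, 97, 24) [ 3.7 -0.3 -7.9] [ 0.1 -1.  -0. ]
(-33, 104, 22) [  9.2  -0.3 -17.1] [ 0.1 -3.  -0. ]
(-27, 114, 20) [ 18.8  -0.3 -27.8] [ 0.1 -5.  -0. ]
(-20, 122, 18) [ 28.6  -0.3 -36.3] [ 0.1 -7.  -0. ]
(-12, 130, 16) [ 39.5  -0.2 -44.3] [ 0.1 -9.  -0. ]
(-4, 136, 15) [ 49.5  -0.2 -48.4] [  0.1 -10.   -0. ]
(5, 141, 14) [ 59.9  -0.2 -51.3] [  0.1 -11.   -0. ]
(14, 144, 13) [ 69.6  -0.2 -52.2] [  0.1 -12.   -0. ]
(24, 146, 12) [ 79.8  -0.2 -51.9] [  0.1 -13.   -0. ]
(34, 147, 11) [ 89.6  -0.2 -50.6] [  0.1 -14.   -0. ]
(44, 146, 10) [ 98.6  -0.2 -47.6] [  0.1 -15.   -0. ]
(52, 143, 10) [104.6  -0.2 -41.5] [  0.1 -15.   -0. ]
(58, 140, 10) [108.8  -0.3 -36.2] [  0.1 -15.   -0. ]
(62, 137, 10) [111.1  -0.3 -31.8] [  0.1 -15.   -0. ]
```

```bash
python3 -m inch '[{"dx":0.0037,"dy":0,"dz":-0.008,"ax":0,"ay":-1,"az":0,"fingers":-1},{"dx":0.009,"dy":0,"dz":-0.017,"ax":0,"ay":-3,"az":0,"fingers":-1},{"dx":0.019,"dy":0,"dz":-0.028,"ax":0,"ay":-5,"az":0,"fingers":-1},{"dx":0.0285,"dy":0,"dz":-0.0365,"ax":0,"ay":-7,"az":0,"fingers":-1},{"dx":0.0395,"dy":0,"dz":-0.0445,"ax":0,"ay":-9,"az":0,"fingers":-1},{"dx":0.0495,"dy":0,"dz":-0.0485,"ax":0,"ay":-10,"az":0,"fingers":-1},{"dx":0.06,"dy":0,"dz":-0.0515,"ax":0,"ay":-11,"az":0,"fingers":-1},{"dx":0.07,"dy":0,"dz":-0.052,"ax":0,"ay":-12,"az":0,"fingers":-1},{"dx":0.07,"dy":0,"dz":-0.052,"ax":0,"ay":-12,"az":0,"fingers":-1}]' 120
python3 - <<'E'
from h import *
print(tipnow())
im,d,c=look("scene"); cv2.imwrite("pics/s6.png",cv2.resize(im[170:280,330:420],(491,600)))
im,d,c=look("side"); cv2.imwrite("pics/s7.png",cv2.resize(im[140:240,310:430],(720,600)))
for r in bot.masks_of("side","flap")[:3]:
    P=cloud(r["region"],d,c); Q=w2c(P); k=(abs(Q[:,0])<120)&(abs(Q[:,1])<90)&(Q[:,2]>60); print(r["p"],r["box"])
    if k.sum()>20: print(np.median(Q[k],0),Q[k].min(0).round(),Q[k].max(0).round())
for (x,z,p) in [(24,146,12),(34,147,11),(44,146,10),(52,143,10),(58,140,10),(62,137,10)]:
    a,b=delta(*tippose((x,-38,z),p)); print((x,z,p),a,b)
E
```

```text
time: 15.52
tool_pos: [0.5598, 0.1269, 0.1089]
tcp_rot: [-3.117, -0.066, -0.358]
wrist_force: [-0.4, 0.5, -1.2]
width: 0.253
(array([ 16.3, -38.2, 145.2]), np.float64(13.1), array([-0.4,  0.5, -1.2]), 15.525)
0.8 [382.7, 174.0, 401.1, 211.6]
[ 28.47385971 -40.58477367 138.14925868] [  6. -80.  85.] [ 51.  38. 188.]
0.67 [288.0, 107.1, 318.2, 125.7]
(24, 146, 12) [10.1 -0.3 -2.3] [ 0.1 -1.  -0. ]
(34, 147, 11) [19.9 -0.3 -3.1] [ 0.1 -2.  -0. ]
(44, 146, 10) [29.3 -0.3 -2. ] [ 0.1 -3.  -0. ]
(52, 143, 10) [36.5 -0.3  2.8] [ 0.1 -3.  -0. ]
(58, 140, 10) [41.6 -0.3  7. ] [ 0.1 -3.  -0. ]
(62, 137, 10) [44.9 -0.3 10.8] [ 0.1 -3.  -0. ]
```

View pics/s7.png

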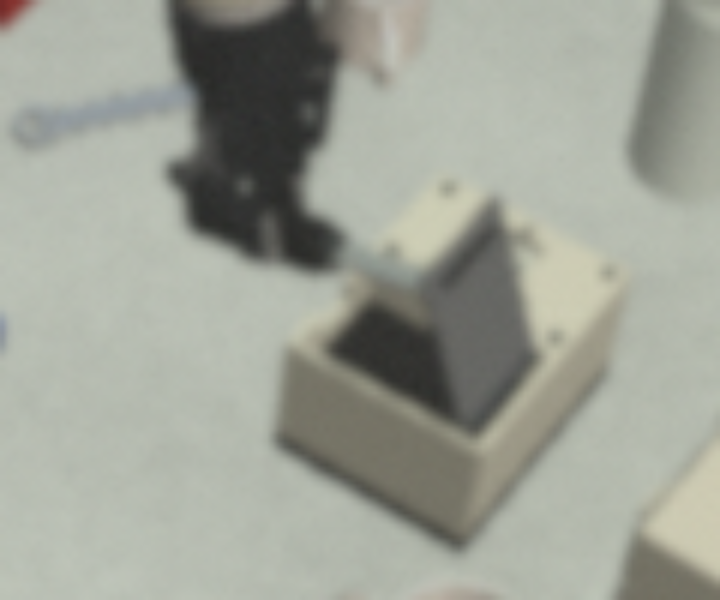

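The cover stands at about 65°, lifted by the blade (side crop, lip at (490,205)). I continue past upright.

```bash
python3 -m inch '[{"dx":0.01,"dy":0,"dz":-0.002,"ax":0,"ay":-1,"az":0,"fingers":-1},{"dx":0.02,"dy":0,"dz":-0.003,"ax":0,"ay":-2,"az":0,"fingers":-1},{"dx":0.029,"dy":0,"dz":-0.002,"ax":0,"ay":-3,"az":0,"fingers":-1},{"dx":0.0365,"dy":0,"dz":0.002,"ax":0,"ay":-3,"az":0,"fingers":-1},{"dx":0.0415,"dy":0,"dz":0.005,"ax":0,"ay":-3,"az":0,"fingers":-1},{"dx":0.0455,"dy":0,"dz":0.006,"ax":0,"ay":-3,"az":0,"fingers":-1},{"dx":0.0455,"dy":0,"dz":0.006,"ax":0,"ay":-3,"az":0,"fingers":-1}]' 120
python3 - <<'E'
from h import *
print(tipnow())
im,d,c=look("side")
for r in bot.masks_of("side","flap")[:3]:
    P=cloud(r["region"],d,c); Q=w2c(P); k=(abs(Q[:,0])<150)&(abs(Q[:,1]+38)<40)&(Q[:,2]>95); print(r["p"],r["box"])
    if k.sum()>20: print(np.median(Q[k],0),np.polyfit(Q[k,2],Q[k,0],1),Q[k].min(0).round(),Q[k].max(0).round())
E
```

```text
time: 16.55
tool_pos: [0.6032, 0.1286, 0.1114]
tcp_rot: [-3.128, -0.067, -0.272]
wrist_force: [0.1, -2.0, -1.4]
width: 0.256
(array([ 61.5, -38.4, 141.3]), np.float64(9.9), array([ 0.1, -2. , -1.4]), 16.55)
0.74 [289.6, 105.9, 320.1, 126.9]
0.7 [328.5, 285.3, 350.0, 316.3]
0.69 [388.7, 183.9, 418.0, 212.8]
[ 74.2211667  -49.60843372 161.01574251] [0.44849662 2.19282796] [ 45. -77.  95.] [ 90.   1. 192.]
```

```bash
python3 - <<'E'
from h import *
for p,y in [((.47,.125,.14),0),((.46,-.09,.14),0),((.46,-.09,.03),0),((.46,-.09,.005),0)]: print(p,delta(p,down(y)))
E
```

```text
(0.47, 0.125, 0.14) (array([-126.1,   -2.1,  -51. ]), array([-0.1, -9.9,  2.5]))
(0.46, -0.09, 0.14) (array([-145.1,  212.3,  -53.8]), array([-0.1, -9.9,  2.5]))
(0.46, -0.09, 0.03) (array([-164.1,  212. ,   54.6]), array([-0.1, -9.9,  2.5]))
(0.46, -0.09, 0.005) (array([-168.4,  212. ,   79.2]), array([-0.1, -9.9,  2.5]))
```

```bash
python3 -m inch '[{"dx":-0.03,"dy":0,"dz":-0.015,"ax":0,"ay":0,"az":0,"fingers":-1},{"dx":-0.08,"dy":0,"dz":-0.035,"ax":0,"ay":-3,"az":0,"fingers":-1},{"dx":-0.126,"dy":-0.002,"dz":-0.051,"ax":0,"ay":-10,"az":2.5,"fingers":-1},{"dx":-0.135,"dy":0.06,"dz":-0.052,"ax":0,"ay":-10,"az":2.5,"fingers":-1},{"dx":-0.14,"dy":0.12,"dz":-0.053,"ax":0,"ay":-10,"az":2.5,"fingers":-1},{"dx":-0.143,"dy":0.18,"dz":-0.054,"ax":0,"ay":-10,"az":2.5,"fingers":-1},{"dx":-0.148,"dy":0.212,"dz":-0.02,"ax":0,"ay":-10,"az":2.5,"fingers":-1},{"dx":-0.156,"dy":0.212,"dz":0.02,"ax":0,"ay":-10,"az":2.5,"fingers":-1},{"dx":-0.162,"dy":0.212,"dz":0.052,"ax":0,"ay":-10,"az":2.5,"fingers":-1},{"dx":-0.166,"dy":0.212,"dz":0.068,"ax":0,"ay":-10,"az":2.5,"fingers":-1},{"dx":-0.168,"dy":0.212,"dz":0.077,"ax":0,"ay":-10,"az":2.5,"fingers":-1},{"dx":-0.168,"dy":0.212,"dz":0.079,"ax":0,"ay":-10,"az":2.5,"fingers":-1},{"dx":-0.168,"dy":0.212,"dz":0.079,"ax":0,"ay":-10,"az":2.5,"fingers":-1}]' 120
```

```text
time: 18.27
tool_pos: [0.4615, -0.0901, 0.0062]
tcp_rot: [-3.141, 0.001, -0.001]
wrist_force: [0.1, 0.8, -1.0]
width: 0.256
```

```bash
python3 -m inch '[{"dx":0,"dy":0,"dz":0.0025,"ax":0,"ay":0,"az":0,"fingers":-1},{"dx":0,"dy":0,"dz":0.0025,"ax":0,"ay":0,"az":0,"fingers":0},{"dx":0,"dy":0,"dz":0.0025,"ax":0,"ay":0,"az":0,"fingers":0.2},{"dx":0,"dy":0,"dz":0.0015,"ax":0,"ay":0,"az":0,"fingers":0.2},{"dx":0,"dy":0,"dz":-0.03,"ax":0,"ay":0,"az":0,"fingers":0.2},{"dx":0,"dy":0,"dz":-0.08,"ax":0,"ay":0,"az":0,"fingers":0.2},{"dx":0,"dy":0,"dz":-0.14,"ax":0,"ay":0,"az":0,"fingers":0},{"dx":0,"dy":0,"dz":-0.2,"ax":0,"ay":0,"az":0,"fingers":-1}]' 120
python3 - <<'E'
from h import *
for h in (.30,.15,.11):
    p=c2w((-2,-38,0)); p[2]=h; print(p,delta(p,down(92.5)))
E
```

```text
time: 19.27
tool_pos: [0.4609, -0.0902, 0.2079]
tcp_rot: [-3.141, 0.001, -0.001]
wrist_force: [1.0, 0.5, -0.5]
width: 0.298
[0.65515944 0.13114893 0.3       ] (array([ 194.3, -221.5,  -91.7]), array([ -0. ,  -0.1, -92.5]))
[0.65515944 0.13114893 0.15      ] (array([ 194.1, -221.4,   58.3]), array([ -0. ,  -0.1, -92.5]))
[0.65515944 0.13114893 0.11      ] (array([ 194.1, -221.3,   98.3]), array([ -0. ,  -0.1, -92.5]))
```

```bash
python3 -m inch '[{"dx":0.04,"dy":-0.04,"dz":-0.04,"ax":0,"ay":0,"az":-10,"fingers":-1},{"dx":0.08,"dy":-0.08,"dz":-0.05,"ax":0,"ay":0,"az":-20,"fingers":-1},{"dx":0.12,"dy":-0.12,"dz":-0.05,"ax":0,"ay":0,"az":-30,"fingers":-1},{"dx":0.16,"dy":-0.14,"dz":-0.05,"ax":0,"ay":0,"az":-40,"fingers":-1},{"dx":0.194,"dy":-0.14,"dz":-0.05,"ax":0,"ay":0,"az":-50,"fingers":-1},{"dx":0.194,"dy":-0.14,"dz":-0.05,"ax":0,"ay":0,"az":-60,"fingers":-1},{"dx":0.194,"dy":-0.14,"dz":-0.05,"ax":0,"ay":0,"az":-70,"fingers":-1},{"dx":0.194,"dy":-0.14,"dz":-0.05,"ax":0,"ay":0,"az":-80,"fingers":-1},{"dx":0.194,"dy":-0.14,"dz":-0.05,"ax":0,"ay":0,"az":-90,"fingers":-1},{"dx":0.194,"dy":-0.14,"dz":-0.05,"ax":0,"ay":0,"az":-92.5,"fingers":-1},{"dx":0.194,"dy":-0.14,"dz":-0.05,"ax":0,"ay":0,"az":-92.5,"fingers":-1}]' 120
python3 - <<'E'
from h import *
im,d,c=look("wrist")
for t in ["button","counter","flap"]:
    for r in bot.masks_of("wrist",t)[:2]:
        P=cloud(r["region"],d,c); Q=w2c(P); print(t,round(r["p"],2),r["box"],np.median(Q,0).round(1))
        if t=="button":
            k=abs(Q[:,2]-78)<5; print(k.sum(),Q[k].mean(0) if k.any() else "",Q[k].min(0),Q[k].max(0))
        if t=="counter":
            k=abs(P[:,2]-.0905)<.005; print(cv2.minAreaRect(P[k][:,:2].astype(np.float32)*1000))
cv2.imwrite("pics/w8.png",cv2.resize(im,(800,500)))
print(bot.read_state()["q"])
E
```

```text
time: 20.65
tool_pos: [0.6547, 0.0497, 0.2579]
tcp_rot: [-2.173, -2.268, -0.002]
wrist_force: [0.1, 0.2, 0.2]
width: 0.002
button 0.84 [302.6, 78.6, 344.7, 117.1] [ -2.1 -38.   79.7]
1520 [ -2.00673716 -37.83861419  79.6412109 ] [-22.45124441 -55.72379413  75.17211114] [ 17.52633278 -20.62836706  82.61064879]
counter 0.86 [256.3, 0.6, 476.9, 147.5] [ 28.3 -21.8  91.6]
((656.2488403320312, 150.32275390625), (124.85004425048828, 121.97228240966797), 2.5039782524108887)
flap 0.81 [368.7, 15.0, 473.8, 149.2] [ 71.7 -35.4 158.4]
flap 0.37 [356.6, 193.8, 476.3, 288.0] [ 119.9 -195.4   61.7]
[ 3.72551073e-02  2.14415569e-01  1.61508141e+00  1.05464193e-03
  1.31127361e+00 -5.72477659e-03]
```

View pics/w8.png

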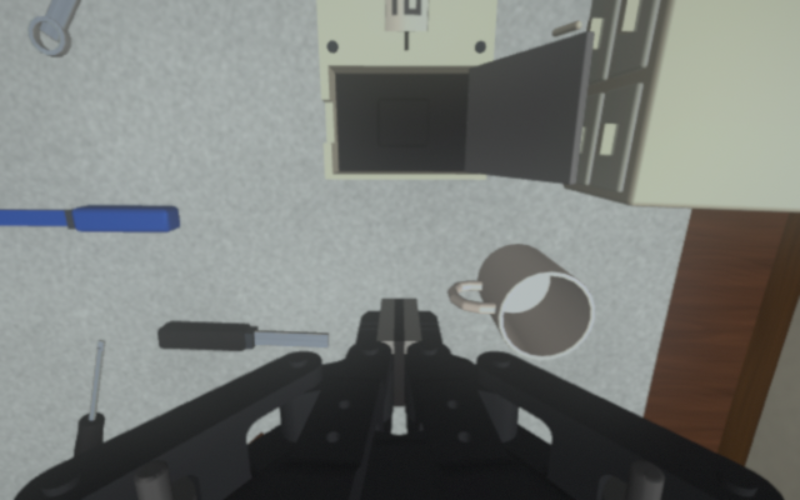

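The button is at counter-frame (-2,-38), as expected, and shows at (403,122) in the enlarged view. The cover leans back and the tool is on the bench. Next I position the shut fingers above the button.

```bash
python3 -m inch '[{"dx":0.04,"dy":0.002,"dz":0.02,"ax":0,"ay":0,"az":0,"fingers":-1},{"dx":0.081,"dy":0.004,"dz":0.05,"ax":0,"ay":0,"az":0,"fingers":-1},{"dx":0.081,"dy":0.004,"dz":0.1,"ax":0,"ay":0,"az":0,"fingers":-1},{"dx":0.081,"dy":0.004,"dz":0.14,"ax":0,"ay":0,"az":0,"fingers":-1},{"dx":0.081,"dy":0.004,"dz":0.16,"ax":0,"ay":0,"az":0,"fingers":-1},{"dx":0.081,"dy":0.004,"dz":0.168,"ax":0,"ay":0,"az":0,"fingers":-1},{"dx":0.081,"dy":0.004,"dz":0.168,"ax":0,"ay":0,"az":0,"fingers":-1}]' 120
python3 - <<'E'
from h import *
s=bot.read_state(); print(w2c(s["tool_pos"]),delta(c2w((-2,-38,63.5)),down(92.5)))
im,d,c=look("wrist"); cv2.imwrite("pics/n0.png",im)
print(proj([c2w((0,0,90)),c2w((0,38,90)),c2w((0,80,90))],c))
E
```

```text
time: 21.72
tool_pos: [0.6562, 0.1309, 0.091]
tcp_rot: [2.174, 2.268, 0.003]
wrist_force: [0.3, -0.0, 1.3]
width: 0.002
[ -0.97841989 -38.33531909  91.02090834] (array([ 0.3, -1.1, 27.5]), array([ 0.1, -0.1, -0.1]))
[[319.17994471 176.81245608]
 [319.14168488  90.01575808]
 [319.09300192 -23.47314777]]
```

```bash
python3 -m inch '[{"dx":0,"dy":-0.001,"dz":0.008,"ax":0,"ay":0,"az":0,"fingers":-1},{"dx":0,"dy":-0.001,"dz":0.012,"ax":0,"ay":0,"az":0,"fingers":-1},{"dx":0,"dy":-0.001,"dz":0.016,"ax":0,"ay":0,"az":0,"fingers":-1},{"dx":0,"dy":-0.001,"dz":0.02,"ax":0,"ay":0,"az":0,"fingers":-1},{"dx":0,"dy":-0.001,"dz":0.024,"ax":0,"ay":0,"az":0,"fingers":-1},{"dx":0,"dy":-0.001,"dz":0.027,"ax":0,"ay":0,"az":0,"fingers":-1},{"dx":0,"dy":-0.001,"dz":0.028,"ax":0,"ay":0,"az":0,"fingers":-1},{"dx":0,"dy":-0.001,"dz":0.028,"ax":0,"ay":0,"az":0,"fingers":-1}]' 120
```

```text
time: 22.78
tool_pos: [0.656, 0.1309, 0.0639]
tcp_rot: [2.173, 2.267, 0.005]
wrist_force: [1.2, -0.8, 1.8]
width: -0.004
```

```bash
python3 -m inch '[{"dx":0,"dy":0,"dz":0.0015,"ax":0,"ay":0,"az":0,"fingers":-1},{"dx":0,"dy":0,"dz":0.0015,"ax":0,"ay":0,"az":0,"fingers":-1}]' 120
python3 -m inch '[{"dx":0,"dy":0,"dz":-0.005,"ax":0,"ay":0,"az":0,"fingers":-1},{"dx":0,"dy":0,"dz":-0.01,"ax":0,"ay":0,"az":0,"fingers":-1},{"dx":0,"dy":0,"dz":-0.016,"ax":0,"ay":0,"az":0,"fingers":-1},{"dx":0,"dy":0,"dz":-0.022,"ax":0,"ay":0,"az":0,"fingers":-1},{"dx":0,"dy":0,"dz":-0.027,"ax":0,"ay":0,"az":0,"fingers":-1},{"dx":0,"dy":0,"dz":-0.027,"ax":0,"ay":0,"az":0,"fingers":-1}]' 120
python3 - <<'E'
from h import *
im,d,c=look("wrist"); a=cv2.imread("pics/n0.png")
f=lambda i: cv2.resize(i[30:180,230:410],(390,325),interpolation=cv2.INTER_CUBIC)
cv2.imwrite("pics/n1.png",np.hstack([f(a),f(im)])); cv2.imwrite("pics/n1f.png",im)
s=bot.read_state(); print(delta(c2w((-2,-38,63.5)),down(92.5)))
E
```

```text
time: 23.02
tool_pos: [0.6561, 0.1309, 0.0635]
tcp_rot: [2.173, 2.267, 0.005]
wrist_force: [-2.9, -1.2, 6.4]
width: 0.001
time: 23.78
tool_pos: [0.6564, 0.131, 0.0911]
tcp_rot: [2.172, 2.266, 0.007]
wrist_force: [0.5, -0.5, 0.2]
width: -0.002
(array([ 0.2, -1. , 27.2]), array([ 0.2, -0.1, -0.1]))
```

View pics/n1.png

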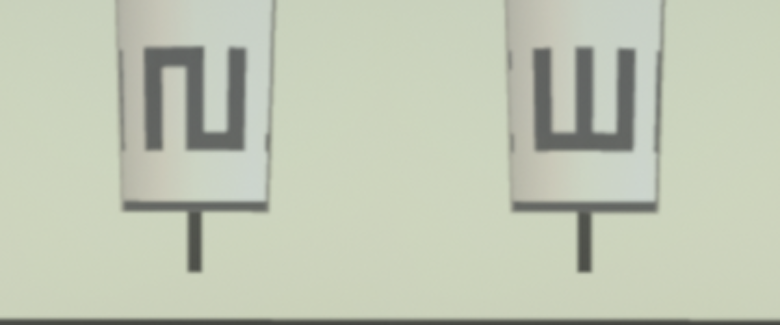

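The window stepped from 2 (left) to 3 (right). Two more presses are needed.

```bash
P='x'; python3 -m inch '[{"dx":0,"dy":-0.001,"dz":0.008,"ax":0,"ay":0,"az":0,"fingers":-1},{"dx":0,"dy":-0.001,"dz":0.012,"ax":0,"ay":0,"az":0,"fingers":-1},{"dx":0,"dy":-0.001,"dz":0.016,"ax":0,"ay":0,"az":0,"fingers":-1},{"dx":0,"dy":-0.001,"dz":0.02,"ax":0,"ay":0,"az":0,"fingers":-1},{"dx":0,"dy":-0.001,"dz":0.024,"ax":0,"ay":0,"az":0,"fingers":-1},{"dx":0,"dy":-0.001,"dz":0.027,"ax":0,"ay":0,"az":0,"fingers":-1},{"dx":0,"dy":-0.001,"dz":0.029,"ax":0,"ay":0,"az":0,"fingers":-1},{"dx":0,"dy":-0.001,"dz":0.0295,"ax":0,"ay":0,"az":0,"fingers":-1},{"dx":0,"dy":-0.001,"dz":0.0295,"ax":0,"ay":0,"az":0,"fingers":-1}]' 120
python3 -m inch '[{"dx":0,"dy":0,"dz":-0.005,"ax":0,"ay":0,"az":0,"fingers":-1},{"dx":0,"dy":0,"dz":-0.01,"ax":0,"ay":0,"az":0,"fingers":-1},{"dx":0,"dy":0,"dz":-0.016,"ax":0,"ay":0,"az":0,"fingers":-1},{"dx":0,"dy":0,"dz":-0.022,"ax":0,"ay":0,"az":0,"fingers":-1},{"dx":0,"dy":0,"dz":-0.0275,"ax":0,"ay":0,"az":0,"fingers":-1},{"dx":0,"dy":0,"dz":-0.0275,"ax":0,"ay":0,"az":0,"fingers":-1},{"dx":0,"dy":0,"dz":-0.0275,"ax":0,"ay":0,"az":0,"fingers":-1}]' 120
python3 - <<'E'
from h import *
im,d,c=look("wrist"); cv2.imwrite("pics/n2f.png",im)
a=cv2.imread("pics/n1f.png"); print("change",cv2.absdiff(a,im)[30:130,280:360].mean())
print(delta(c2w((-2,-38,63.5)),down(92.5)))
E
```

```text
time: 24.95
tool_pos: [0.6553, 0.131, 0.0634]
tcp_rot: [2.172, 2.267, 0.006]
wrist_force: [-5.8, -1.7, 13.2]
width: -0.002
time: 25.82
tool_pos: [0.6551, 0.1309, 0.0907]
tcp_rot: [2.173, 2.267, 0.006]
wrist_force: [0.3, -0.1, 0.5]
width: -0.0
change 18.369833333333332
(array([ 0.2,  0.1, 27.1]), array([ 0.2, -0.1, -0.1]))
```

```bash
cat > asc.py <<'E'
import cv2,sys
g=cv2.cvtColor(cv2.imread(sys.argv[1]),cv2.COLOR_BGR2GRAY)[45:105,285:357]
g=cv2.rotate(g,cv2.ROTATE_90_CLOCKWISE); g=cv2.resize(g,(40,24),interpolation=cv2.INTER_AREA)
print("\n".join("".join("#" if v<150 else "." for v in r) for r in g))
E
python3 asc.py pics/n0.png; echo; python3 asc.py pics/n2f.png
```

```text
..................##.....###............
........................................
........................................
........................................
....################################....
....################################....
....################################....
.............................#######....
..............................######....
..............................######....
....################################....
....################################....
....################################....
....#####...............................
....#####...............................
....#####...............................
....######..............................
....###############################.....
....###############################.....
........................................
........................................
........................................
........................................
........................................

........................................
........................................
.................................
[... 168 characters left out ...]
...
....#####...............................
....#####...............................
....#####...............................
....#####...............................
....###############################.....
....################################....
....################################....
....#####....................#######....
....#####....................######.....
....#####....................######.....
....#####....................######.....
....#####....................######.....
....#####....................######.....
........................................
........................................
........................................
....###.................................
```

```bash
python3 -m inch '[{"dx":0,"dy":0,"dz":0.008,"ax":0,"ay":0,"az":0,"fingers":-1},{"dx":0,"dy":0,"dz":0.012,"ax":0,"ay":0,"az":0,"fingers":-1},{"dx":0,"dy":0,"dz":0.016,"ax":0,"ay":0,"az":0,"fingers":-1},{"dx":0,"dy":0,"dz":0.02,"ax":0,"ay":0,"az":0,"fingers":-1},{"dx":0,"dy":0,"dz":0.024,"ax":0,"ay":0,"az":0,"fingers":-1},{"dx":0,"dy":0,"dz":0.027,"ax":0,"ay":0,"az":0,"fingers":-1},{"dx":0,"dy":0,"dz":0.0285,"ax":0,"ay":0,"az":0,"fingers":-1},{"dx":0,"dy":0,"dz":0.029,"ax":0,"ay":0,"az":0,"fingers":-1},{"dx":0,"dy":0,"dz":0.029,"ax":0,"ay":0,"az":0,"fingers":-1}]' 120
python3 -m inch '[{"dx":0,"dy":0,"dz":-0.005,"ax":0,"ay":0,"az":0,"fingers":-1},{"dx":0,"dy":0,"dz":-0.01,"ax":0,"ay":0,"az":0,"fingers":-1},{"dx":0,"dy":0,"dz":-0.016,"ax":0,"ay":0,"az":0,"fingers":-1},{"dx":0,"dy":0,"dz":-0.022,"ax":0,"ay":0,"az":0,"fingers":-1},{"dx":0,"dy":0,"dz":-0.0275,"ax":0,"ay":0,"az":0,"fingers":-1},{"dx":0,"dy":0,"dz":-0.0275,"ax":0,"ay":0,"az":0,"fingers":-1},{"dx":0,"dy":0,"dz":-0.0275,"ax":0,"ay":0,"az":0,"fingers":-1}]' 120
python3 -c "
from h import *
im,d,c=look('wrist'); cv2.imwrite('pics/n3f.png',im)"; python3 asc.py pics/n3f.png
```

```text
time: 27.0
tool_pos: [0.6552, 0.1309, 0.0634]
tcp_rot: [2.173, 2.267, 0.005]
wrist_force: [-4.9, -0.3, 10.8]
width: 0.002
time: 27.88
tool_pos: [0.6549, 0.1309, 0.0907]
tcp_rot: [2.173, 2.267, 0.005]
wrist_force: [0.5, -0.0, 0.1]
width: -0.002
........................................
........................................
........................................
........................................
........................................
....###############################.....
....################################....
....###############################.....
....#####...............................
....#####...............................
....#####...............................
....###############################.....
....################################....
....################################....
.............................#######....
.............................#######....
.............................######.....
.............................######.....
....###############################.....
....###############################.....
................................##......
........................................
........................................
........................................
```

The window showed 4 (upside down in that view) after the second press, and now shows 5. I retreat straight up and check once more.

```bash
python3 -m inch '[{"dx":0,"dy":0,"dz":-0.03,"ax":0,"ay":0,"az":0,"fingers":-1},{"dx":0,"dy":0,"dz":-0.08,"ax":0,"ay":0,"az":0,"fingers":-1},{"dx":0,"dy":0,"dz":-0.14,"ax":0,"ay":0,"az":0,"fingers":-1},{"dx":-0.06,"dy":0,"dz":-0.17,"ax":0,"ay":0,"az":0,"fingers":-1},{"dx":-0.09,"dy":0,"dz":-0.19,"ax":0,"ay":0,"az":0,"fingers":-1},{"dx":-0.09,"dy":0,"dz":-0.19,"ax":0,"ay":0,"az":0,"fingers":-1},{"dx":-0.09,"dy":0,"dz":-0.19,"ax":0,"ay":0,"az":0,"fingers":-1}]' 120
python3 - <<'E'
from h import *
im,d,c=look("wrist"); im2,_,_=look("scene")
cv2.imwrite("pics/f.png",np.hstack([im[:250,160:560],cv2.resize(im2[110:290,180:460],(389,250))]))
E
```

```text
time: 28.8
tool_pos: [0.6576, 0.041, 0.2795]
tcp_rot: [-2.174, -2.268, -0.004]
wrist_force: [0.6, -0.2, 0.4]
width: -0.001
```

View pics/f.png

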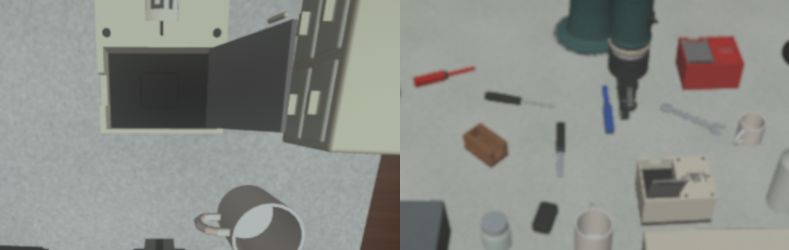

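The cover is open, the 5 stands in the window, the tool is on the bench and everything is upright. I'm handing the job in.

```bash
python3 -c "
from workcell import bot
print(bot.finish_job())"
```

```text
the job is handed in; nothing more can be done
None
```

The job is handed in: the counter stands at 5 and the cover is open, after about 29 s of robot time. I lifted the tool out of its sheath by the blade, laid it on the bench and took it again by the handle. With the blade in the notch I levered the cover up and swung it past upright, then laid the tool back on the bench. Three gentle presses of the step button followed, each let fully up.

**Last checks:**
- **Window:** the wrist camera read 2, 3, 4 and then 5.
- **Cover:** it leaned back to about 1.97 rad, measured before the presses, and was still open in the final picture.
- **Tool and surroundings:** the tool is on the bench, the mug, cup and jar are upright, and so is the part of the bottle in view.
- **Gripper:** the fingers are shut and touching nothing.
- **Forces:** the highest wrist force I read was about 14 N, at the button's hard stop.

**What went wrong:** my first move was refused for missing keys, and the arm did not move. The final numeral was read from a thresholded camera image, which agrees with the steps counted and with the last picture. The wrist depth readings came out 1 to 2 mm high, within the stated calibration error. No other check failed or disagreed.

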